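# Thread the guide rod through both bushings of the lift stand and hold it

## Task

Get the small lift stand ready for its platform: turn the wing nut about a quarter turn so that the dust cover swings well clear of the upper bushing, then take the rod that fits the bushings and thread it from above through the upper and then the lower bushing. The program finishes while still holding the rod upright, spanning both bushings, with its foot hanging free about midway between the lower bushing and the base plate. Leave the thicker rod, the beaker and the two bottles where they stand.

Things in the scene. Friction and masses are not known exactly. Their poses are not given: they have to be found in the camera images.
- stand: fixed aluminium lift stand. Origin: on the worktop below the vertical axis of both bushings; z up, x from the bushings to the column (30x36 mm, centre at x = 57 mm, top with arm 118 mm high). Base plate 130x96 mm (x -45 to 85), top at z = 10 mm; arms 36 mm wide. Two brass bushings, bore 15 mm, 18 mm tall: upper z = 108 to 126 mm, lower z = 58 to 76 mm; open space below the lower one.
- upper_mouth (a point): centre of the upper bushing's mouth, 126 mm above the stand's origin; axes as the stand's. The mouth is a funnel, about 26 mm wide, narrowing to the 15 mm bore over 7 mm
- lower_mouth (a point): centre of the lower bushing's mouth, 76 mm above the stand's origin, same funnel; axes as the stand's
- wing (a point): centre of the wing nut's grip, an upright bar 36 mm long, 9 mm thick, 26 mm tall (13 mm above and below), 157 mm above the worktop, on the vertical hinge axis of the dust cover (x = 55 mm of the stand). Turns with the cover: x along the bar, z up; the cover points to -x: a grey plate, top 25 mm below this point, 26 mm wide, ending in a disc of radius 16 mm centred 55 mm from the axis
- cover (a joint): angle of the dust cover and wing nut, rad: 0 = the cover lies over the upper bushing's mouth (starts at 0 to 0.15), grows counterclockwise seen from above, stop at 1.6; stays where it is left (friction about 0.06 N m). It counts as clear above 0.9.
- guide_rod: loose steel rod, the thinner one, that fits the bushings: shank diameter 12 mm and 145 mm long, foot chamfered, then a black round head of diameter 20 mm, 32 mm tall; 177 mm overall, about 0.14 kg. Origin: centre of the foot; z runs up to the head. It stands upright in a grey round pot, foot 6 mm above the worktop, pot 45 mm tall, hole 39 mm deep.
- thick_rod: loose steel rod too thick for the bushings: shank diameter 18 mm, black head of diameter 26 mm, same lengths, origin and kind of pot as the guide rod. Either rod may be in the nearer pot.
- beaker: small glass beaker, bystander, diameter 45 mm, 57 mm tall; origin: centre of its underside
- amber_bottle: amber reagent bottle beside the work, bystander, diameter 51 mm, 89 mm tall; origin: centre of its underside
- weigh_bottle: glass weighing bottle with lid, bystander, diameter 37 mm, 55 mm tall; origin: centre of its underside
Not all that is in view belongs to the job. What is shaped like the guide_rod but yellow is not meant.

How it is judged:
On the way, in this order (a step that is already met when the one before it is completed fails the run):
1. the dust cover is turned clear of the upper bushing while the guide rod still stands in its pot (value of joint cover above 0.9 rad and distance of guide_rod from where it was at the start of the episode below 0.02 m), for 0.2 s.
2. the rod's foot is inside the upper bushing, the rod upright (z of guide_rod in the frame of stand between 0.05 and 0.116 m and horizontal distance between guide_rod and upper_mouth below 0.006 m and angle between the z axis of guide_rod and the z axis of stand, either way round below 0.09 rad), for 0.02 s.
3. the rod's foot has come out below the lower bushing (z of guide_rod in the frame of stand below 0.05 m and horizontal distance between guide_rod and lower_mouth below 0.007 m and angle between the z axis of guide_rod and the z axis of stand, either way round below 0.09 rad), for 0.1 s.
At the end, for the whole second after the job is handed in: Guide rod gripped, still, upright (5 degrees) in both bushings; foot within 7 mm of their axis, at least 8 mm below the lower bushing and 8 mm above the base plate (18 to 50 mm over the worktop); cover past 0.9 rad; thick rod, beaker, bottles within 30 mm of their starts (all of step 3 and z of guide_rod in the frame of stand above 0.018 m and contact force between the fingers and guide_rod above 2 N and linear speed of guide_rod below 0.02 m/s and value of joint cover above 0.9 rad and distance of each of thick_rod, beaker, amber_bottle, weigh_bottle from where it was at the start of the episode below 0.03 m); the arm keeps its last pose, push and grip.
It fails at once if the thick rod is moved by more than 40 mm or tipped (distance of thick_rod from where it was at the start of the episode above 0.04 m or angle between thick_rod's own z axis and vertical above 0.5 rad).
It fails at once if the beaker is moved by more than 40 mm or tipped (distance of beaker from where it was at the start of the episode above 0.04 m or angle between beaker's own z axis and vertical above 0.5 rad).
It fails at once if the amber bottle is moved by more than 40 mm or tipped (distance of amber_bottle from where it was at the start of the episode above 0.04 m or angle between amber_bottle's own z axis and vertical above 0.5 rad).
It fails at once if the weighing bottle is moved by more than 40 mm or tipped (distance of weigh_bottle from where it was at the start of the episode above 0.04 m or angle between weigh_bottle's own z axis and vertical above 0.5 rad).
It also fails if it takes over 67 s, if anything falls off the work surface, if the arm or the gripper's body presses on something with over 40 N, if the wrist force passes 120 N, or if a joint passes its speed limit or range.

## Robot

A 7-joint arm with a two-finger parallel gripper is mounted at the origin on a cart in front of the work surface, level with it; the furniture and walls round the work are solid. World frame = base frame: x ahead of the robot, y to its left, z up, the work surface at z = 0. Lengths are in m, angles in rad, forces in N, time in s.
With the tool pointing down it reaches from about 0.425 to 0.825 m from the base axis. Payload 3.6 kg.
Tool frame: the origin (TCP) lies at the very end of the fingers, on their centre line; the grasp point (between the pads) lies 19 mm behind it; z points along the fingers, y is the direction in which the jaws open and shut (so a half turn about z gives the same grasp; the last joint's range is limited). The gripper opens to 85 mm and grips with 20 to 120 N. Pads are 22 mm wide; open, the fingers measure 114 mm over their backs; the gripper's body (76 mm by 85 mm) begins 54 mm behind the grasp point. The pads swing forward as they close: fully open they stand 13 mm farther back than shut.
Start: joints at [1.323, 0.615, -0.013, 1.423, 0.008, 1.103, -0.04], TCP at [0.143, -0.634, 0.231] pointing down, gripper open.
Joint ranges: [-3.12, 3.12], [-0.3, 2.06], [-1.34, 1.32], [0.26, 2.42], [-1.36, 4.5], [0.01, 1.98], [-2.84, 2.84]. Speed limits (rad/s): [2.79, 2.79, 3.14, 3.14, 3.14, 3.14, 3.14].

## Interface

Orientations are given as [roll, pitch, yaw] about the fixed x, y, z axes, in that order (R = Rz(yaw) Ry(pitch) Rx(roll)).
In Python, from rig import env gives the robot as it stands.
- The arm moves only by the tool arm_command, never from a script. Its arguments are lists of equal length, an entry for each row: "slide": the shift along the tool's x, y, z in m, a list of three; "twist": the turn about the tool's z in rad. A call has 1 to 8 rows; each row is the pose to reach, as a shift and turn from the pose measured when the call began, along the tool's axes at that moment; what a row does not reach only later rows make up. A row lasts 1/8 s, in which the tool goes at most 62.5 mm and 10.7 degrees, less where a joint would pass 70% of its speed; a pose out of reach is approached as far as the arm can. A call with a gripper value outside its range is refused whole. "grip" is the opening, from 0 (shut) to 1 (fully open), set as the call begins (left out, the last holds). The fingers move at their own pace and stop on an object; "squeeze" is the grip in N (left out, the last holds). Time passes only in rows, so rows that repeat a pose let the fingers close. It gives the time, the measured TCP pose, the force and the opening at its end, in the units of the state.
- env.state(): the state, without advancing time (a new reading comes with each control period).
- env.snapshot(name): name is "scene" or "side" or "wrist"; returns a dict with "image" (480x640x3 uint8, red, green, blue), "range_z" (480x640 float32, m along the optical axis (not along the pixel's ray), 0 where there is no reading), "K" (3x3 intrinsics, pixels), "view" (4x4, takes a point from world to camera coordinates). Camera axes: x right, y down, z forward; pixel columns grow to the right and rows downward; lengths in m; the calibration is good to about 2 mm. A picture is of the moment at which its call begins.
- env.hand_in(): hands the job in, once; it reports no verdict.
The state is a dict: "time": time; "joint_positions": joint angles; "dq": joint speeds; "effort": joint torques, N m; "eef_pos": TCP position; "tcp_rot": TCP orientation; "ft_force": force on the tool from outside, world axes, zero at the start; "ft_torque": the same for the moment, N m; "opening": opening from 0.0 (shut) to 1.0 (fully open).
Only numpy, scipy, OpenCV 4.12 (cv2) and the standard library are available. Lean on these libraries where they do the work, as an engineer would, in place of code of your own. Each camera call takes 0.05 s, during which the arm holds its last target. There are 200 camera calls.

## Working session

There is one attempt and no reset: what is moved stays moved. The work goes in short steps, Python scripts to look and compute and a tool call to move; the robot and the scene stay as the last step left them, time stands still between calls to the robot, and variables do not carry over. Pictures are saved under pics/ and viewed, about 8 in all and at most 12, crops included, and the job is handed in when it is done.

Besides the shell and the picture viewer there is one more tool, called after "Call:" as name(argument=value, ...) on one line, values as JSON. arm_command: Moves the arm, as the interface text tells. Its arguments: {"type":"object","properties":{"slide":{"type":"array","items":{"type":"array","items":{"type":"number"}}},"twist":{"type":"array","items":{"type":"number"}},"grip":{"type":"number"},"squeeze":{"type":"number"}},"required":["slide","twist"]}

```bash
mkdir -p pics; ls; cat > h.py <<'E'
import numpy as np, cv2
from rig import env
def snap(n):
    s=env.snapshot(n); np.savez('last_%s.npz'%n,**s); return s
def cloud(s):
    K,V,z=np.array(s['K']),np.array(s['view']),s['range_z']
    v,u=np.indices(z.shape)
    p=np.stack([(u-K[0,2])/K[0,0]*z,(v-K[1,2])/K[1,1]*z,z],-1)
    return (p-V[:3,3])@V[:3,:3]
E
python3 - <<'E'
from h import *
st=env.state(); print({k:np.round(v,3).tolist() for k,v in st.items()})
a=snap('scene');b=snap('side')
for n,s in(('scene',a),('side',b)):
    cv2.imwrite('pics/%s0.png'%n,s['image'][...,::-1]); print(n,np.round(s['K'],1).tolist(),np.round(s['view'],3).tolist())
E
```

```text
pics
{'time': 0.0, 'joint_positions': [1.322, 0.616, -0.013, 1.425, 0.008, 1.103, -0.04], 'dq': [0.001, 0.002, -0.0, 0.001, -0.001, 0.0, -0.001], 'effort': [-0.0, -46.921, 0.259, -17.103, 0.01, 0.01, 0.0], 'eef_pos': [0.143, -0.633, 0.23], 'tcp_rot': [-3.139, 0.0, 0.222], 'ft_force': [-0.052, 0.438, -0.379], 'ft_torque': [-0.001, 0.022, -0.067], 'opening': 0.997}
scene [[446.3, 0.0, 325.4], [0.0, 446.3, 254.7], [0.0, 0.0, 1.0]] [[-0.65, -0.759, -0.016, 0.396], [-0.484, 0.431, -0.761, 0.338], [0.585, -0.487, -0.649, 0.7], [0.0, 0.0, 0.0, 1.0]]
side [[460.2, 0.0, 315.7], [0.0, 460.2, 237.9], [0.0, 0.0, 1.0]] [[0.962, -0.271, 0.016, -0.525], [-0.147, -0.571, -0.808, 0.18], [0.228, 0.775, -0.59, 0.884], [0.0, 0.0, 0.0, 1.0]]
```

View pics/scene0.png

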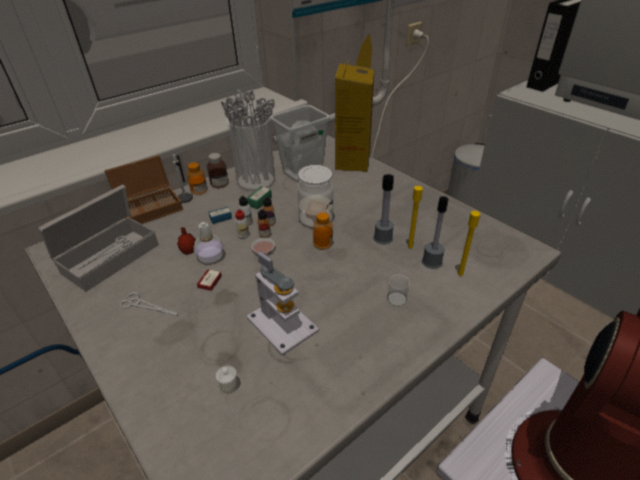

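View pics/side0.png

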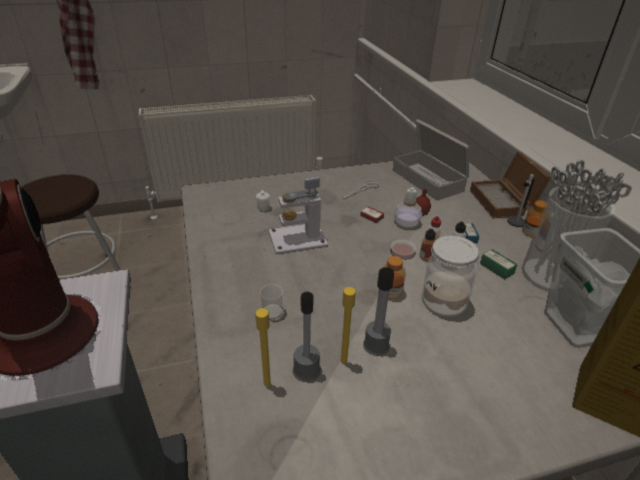

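The scene view shows the stand at about (283,300), with two black-headed rods at (388,183) and (442,204) and yellow decoys at (418,190) and (474,218). In the side view the black heads are at (385,280) and (307,303). The (442,204)/(307,303) rod looks thinner, so I'll measure the widths and confirm in a crop.

```bash
python3 - <<'E'
from h import *
for n in('scene','side'):
    s=dict(np.load('last_%s.npz'%n)); P=cloud(s); im=s['image'].astype(int); K,V=s['K'],s['view']
    c=-V[:3,:3].T@V[:3,3]; print(n,'cam',c.round(3))
    hi=(P[...,2]>0.135)&(P[...,2]<.2)&(P[...,0]>.2)&(P[...,0]<1.2)&(abs(P[...,1])<.8)&(s['range_z']>0)
    blk=hi&(im.max(-1)<70)
    m=cv2.morphologyEx(blk.astype(np.uint8),cv2.MORPH_OPEN,np.ones((2,2)))
    N,L,S,C=cv2.connectedComponentsWithStats(m)
    for i in range(1,N):
        if S[i,4]>40:
            q=P[L==i]; print('black',C[i].round(),S[i].tolist(),np.median(q,0).round(3),'top',np.percentile(q[:,2],97).round(3))
            # width px -> mm across rows
            z=np.median(s['range_z'][L==i]); w=np.median((L==i).sum(1)[(L==i).any(1)]); print('  head width mm',w*z/K[0,0]*1e3)
    # stand region: by height layers
    box={'scene':(235,250,325,355),'side':(260,170,335,255)}[n]
    sl=np.s_[box[1]:box[3],box[0]:box[2]]; Q=P[sl].reshape(-1,3)
    for lo,hi_ in((.006,.014),(.113,.123),(.125,.138),(.145,.185)):
        q=Q[(Q[:,2]>lo)&(Q[:,2]<hi_)]
        if len(q)>5: print(' layer',lo,len(q),q.mean(0).round(4),cv2.minAreaRect(q[:,:2].astype(np.float32)*1000))
a=dict(np.load('last_scene.npz'))['image'][...,::-1];b=dict(np.load('last_side.npz'))['image'][...,::-1]
r=lambda x:cv2.resize(x,(400,500),interpolation=cv2.INTER_CUBIC)
cv2.imwrite('pics/crop1.png',np.vstack([np.hstack([cv2.resize(a[165:285,365:495],(400,369)),cv2.resize(b[260:395,250:396],(400,369))])]))
cv2.imwrite('pics/crop2.png',np.hstack([cv2.resize(a[245:355,235:330],(390,452),interpolation=2),cv2.resize(b[165:255,258:338],(400,450),interpolation=2)[:452]] if False else [cv2.resize(a[245:355,235:330],(390,450),interpolation=2),cv2.resize(b[165:255,258:338],(400,450),interpolation=2)]))
E
```

```text
scene cam [0.012 0.496 0.718]
black [354. 121.] [336, 111, 37, 22, 738] [ 0.915 -0.374  0.164] top 0.195
  head width mm 105.73876207388639
black [313. 136.] [302, 131, 23, 11, 105] [ 0.96  -0.254  0.141] top 0.149
  head width mm 31.9642652139226
black [388. 185.] [383, 175, 12, 22, 203] [ 0.604 -0.191  0.166] top 0.185
  head width mm 25.58972908947769
black [443. 206.] [438, 197, 11, 22, 170] [ 0.464 -0.213  0.166] top 0.185
  head width mm 19.50700043561233
black [267. 264.] [260, 258, 14, 14, 90] [0.575 0.175 0.153] top 0.161
  head width mm 11.480772786831174
 layer 0.006 1677 [0.5372 0.1791 0.0108] ((617.2001953125, 127.17643737792969), (144.94529724121094, 323.22271728515625), 57.26887512207031)
 layer 0.113 332 [0.5437 0.1806 0.1182] ((553.1087036132812, 172.83399963378906), (96.38931274414062, 37.099395751953125), 0.7140586972236633)
 layer 0.125 435 [0.5435 0.1708 0.1321] ((551.1571044921875, 168.15505981445312), (38.45854568481445, 82.7196273803711), 83.961669921875)
 layer 0.145 167 [0.5794 0.1736 0.1603] ((582.3692626953125, 171.9537353515625), (35.339752197265625, 10.5
[... 587 characters left out ...]
th mm 21.15466488540565
black [307. 305.] [302, 293, 12, 27, 272] [ 0.467 -0.223  0.167] top 0.183
  head width mm 18.734934148864753
 layer 0.006 1047 [0.5364 0.1686 0.0089] ((545.7703857421875, 227.50958251953125), (130.02047729492188, 210.84413146972656), 0.5147458910942078)
 layer 0.113 234 [0.5509 0.1627 0.1167] ((551.2615356445312, 170.36431884765625), (38.775054931640625, 94.22993469238281), 87.4515609741211)
 layer 0.125 233 [0.549  0.166  0.1307] ((551.969482421875, 169.67588806152344), (81.91316986083984, 32.295265197753906), 7.559712886810303)
 layer 0.145 145 [0.5816 0.1692 0.1574] ((582.1444091796875, 169.87094116210938), (35.8825798034668, 10.54720401763916), 5.798425197601318)
```

View pics/crop1.png

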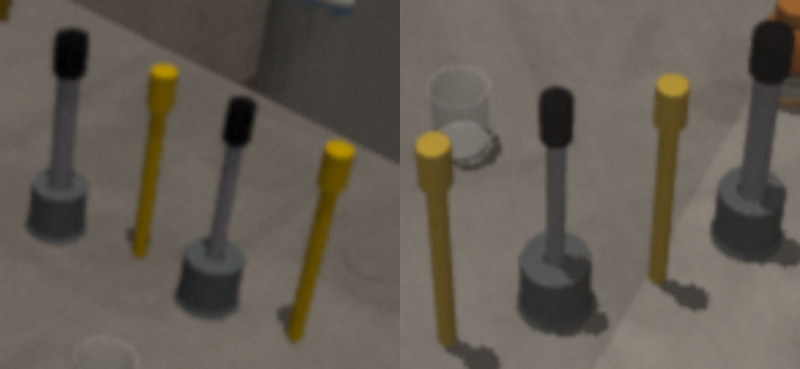

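View pics/crop2.png

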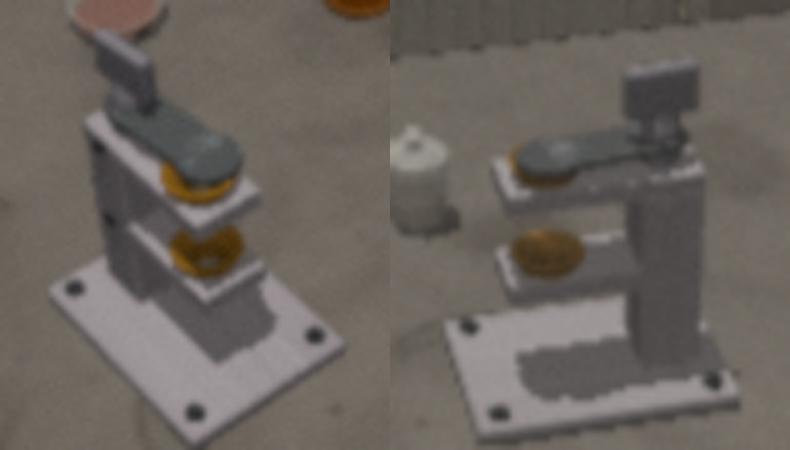

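The enlarged crop confirms the choice: of the two black rods, the one at scene (442,206) and side (307,305) has the thinner shank and a head about 19 mm wide, so it is the guide rod. The other head, at (388,185), is about 25 mm wide. The cover lies over the upper bushing and points towards -x. Next I'll triangulate and work out the first move.

```bash
cat >> h.py <<'E'
def rays(s,uv):
    K,V=s['K'],s['view']; d=np.linalg.inv(K)@[uv[0],uv[1],1]; return -V[:3,:3].T@V[:3,3], V[:3,:3].T@d
def tri(*su):
    A=np.zeros((3,3));b=np.zeros(3);
    for s,uv in su:
        c,d=rays(s,uv);d=d/np.linalg.norm(d);M=np.eye(3)-np.outer(d,d);A+=M;b+=M@c
    p=np.linalg.solve(A,b); r=[np.linalg.norm(np.cross(p-rays(s,uv)[0],rays(s,uv)[1]/np.linalg.norm(rays(s,uv)[1]))) for s,uv in su]
    return p.round(4),np.round(r,4)
def go(p,yaw=None):
    from scipy.spatial.transform import Rotation as R
    st=env.state(); r=R.from_euler('xyz',st['tcp_rot']); tw=0
    if yaw is not None: tw=-((yaw-st['tcp_rot'][2]+np.pi)%(2*np.pi)-np.pi)
    print('slide',(r.inv().apply(np.array(p)-st['eef_pos'])).round(4),'twist',round(tw,3),'from',np.round(st['eef_pos'],4),np.round(st['tcp_rot'],3))
E
python3 - <<'E'
from h import *
a=dict(np.load('last_scene.npz'));b=dict(np.load('last_side.npz'))
for n,u,v in(('guide',(443,206),(307,305)),('thick',(388,185),(386,281)),('yelA',(418,190),(349,297)),('yelB',(474,220),(262,320)),('wing',(267,264.5),(313,184.5))): print(n,*tri((a,u),(b,v)))
P=cloud(a); print('amber',P[230,323],'beaker',P[290,398],'weigh',P[378,228])
go((.45,-.3,.26)); 
E
```

```text
guide [ 0.4667 -0.2198  0.1627] [0.0001 0.0001]
thick [ 0.6099 -0.1972  0.1606] [0.001 0.001]
yelA [ 0.5377 -0.2221  0.1672] [0.0025 0.0025]
yelB [ 0.3931 -0.2304  0.1595] [0. 0.]
wing [0.583  0.1698 0.1472] [0.0024 0.0024]
amber [ 0.67794587 -0.05272351  0.06174544] beaker [ 0.42476021 -0.04398178  0.05178604] weigh [0.47947868 0.33659725 0.04379058]
slide [ 0.373  -0.2577 -0.0292] twist 0 from [ 0.1429 -0.6334  0.2302] [-3.139  0.     0.222]
```

Call:
arm_command(slide=[[0.186,-0.128,-0.03],[0.373,-0.257,-0.03],[0.373,-0.257,-0.03],[0.373,-0.257,-0.03],[0.373,-0.257,-0.03],[0.373,-0.257,-0.03],[0.373,-0.257,-0.03],[0.373,-0.257,-0.03]], twist=[0,0,0,0,0,0,0,0])

```text
time: 1.1
eef_pos: [0.4536, -0.2954, 0.2607]
tcp_rot: [-3.137, -0.002, 0.231]
ft_force: [-0.1, -0.2, -0.6]
opening: 1.0
```

```bash
python3 -c "
from h import *
go((.582,.17,.25),.09)"
```

```text
slide [ 0.2315 -0.4236  0.0133] twist 0.141 from [ 0.4536 -0.2954  0.2607] [-3.137e+00 -2.000e-03  2.310e-01]
```

Call:
arm_command(slide=[[0.029,-0.053,0],[0.058,-0.106,0],[0.087,-0.159,0.0],[0.116,-0.212,0.005],[0.145,-0.265,0.01],[0.174,-0.318,0.013],[0.203,-0.371,0.013],[0.2315,-0.4236,0.013]], twist=[0.02,0.04,0.06,0.08,0.1,0.12,0.14,0.14])

```text
time: 2.1
eef_pos: [0.5825, 0.1702, 0.2498]
tcp_rot: [-3.138, -0.001, 0.089]
ft_force: [0.3, -0.4, 0.2]
opening: 0.999
```

```bash
python3 - <<'E'
from h import *
w=snap('wrist'); cv2.imwrite('pics/w1.png',w['image'][...,::-1]); P=cloud(w); print(env.state()['eef_pos'],env.state()['joint_positions'].__repr__())
ok=w['range_z']>0
for lo,hi in((.006,.014),(.113,.123),(.126,.138),(.16,.18)):
    m=ok&(P[...,2]>lo)&(P[...,2]<hi)&(abs(P[...,0]-.55)<.12)&(abs(P[...,1]-.17)<.08)
    q=P[m]
    if len(q)>20: print(lo,len(q),q.mean(0).round(4),cv2.minAreaRect(q[:,:2].astype(np.float32)*1000))
E
```

```text
[0.58241598 0.18288538 0.24952481] array([-0.2465394 ,  0.53602519, -0.14217514,  1.52256114,  0.06707835,
        1.08127357, -1.86857836])
0.006 5961 [0.5604 0.1728 0.0099] ((549.190673828125, 171.27105712890625), (96.07488250732422, 129.83871459960938), 89.42857360839844)
0.113 1587 [0.5741 0.1755 0.1179] ((554.0540161132812, 172.1553192138672), (37.96731948852539, 94.42420196533203), 89.3912124633789)
0.126 2745 [0.5477 0.1675 0.1317] ((554.120849609375, 172.67501831054688), (82.153076171875, 38.81703567504883), 6.868599891662598)
0.16 784 [0.5852 0.171  0.1671] ((584.4254760742188, 170.6640167236328), (35.36157989501953, 8.950044631958008), 4.741382122039795)
```

View pics/w1.png

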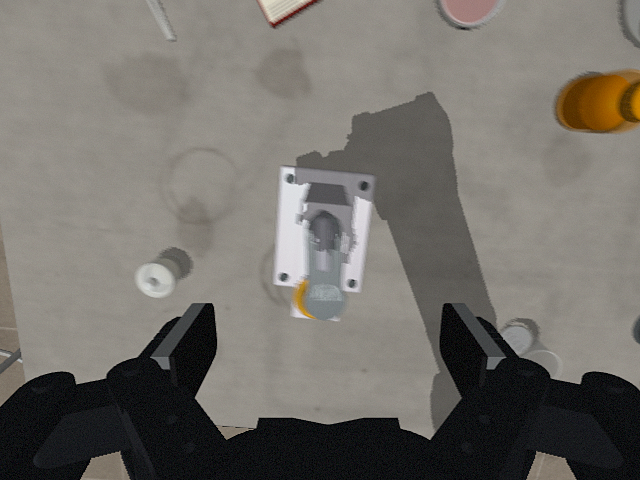

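The wrist view shows the stand centred at about (325,240). The cover disc is at (325,302), hiding most of the orange bushing at (300,300). The arm was still settling when the picture was taken, so I'll hold and measure again.

Call:
arm_command(slide=[[0,0,0],[0,0,0],[0,0,0]], twist=[0,0,0])

```text
time: 2.52
eef_pos: [0.5827, 0.1801, 0.2495]
tcp_rot: [-3.129, -0.003, 0.099]
ft_force: [-0.4, 0.1, -0.4]
opening: 1.003
```

```bash
cat > m.py <<'E'
from h import *
w=snap('wrist'); P=cloud(w); print(env.state()['eef_pos'],env.state()['joint_positions'].round(2))
ok=w['range_z']>0
for lo,hi in((.006,.014),(.113,.123),(.126,.138),(.16,.18)):
    m=ok&(P[...,2]>lo)&(P[...,2]<hi)&(abs(P[...,0]-.55)<.12)&(abs(P[...,1]-.17)<.08)
    q=P[m]
    if len(q)>20: print(lo,len(q),q.mean(0).round(4),cv2.minAreaRect(q[:,:2].astype(np.float32)*1000))
E
python3 m.py; python3 -c "
from h import *
go((.583,.171,.145),.09)"
```

```text
[0.58270464 0.18031148 0.24965221] [-0.25  0.54 -0.14  1.52  0.07  1.08 -1.87]
0.006 5940 [0.5603 0.1756 0.0099] ((549.1864013671875, 171.2889404296875), (96.07317352294922, 129.83517456054688), 89.36219024658203)
0.113 1615 [0.5734 0.1762 0.1178] ((553.8248901367188, 172.00762939453125), (37.92150115966797, 94.84783935546875), 89.65282440185547)
0.126 2751 [0.5476 0.1679 0.1317] ((554.3289794921875, 172.18199157714844), (82.3674545288086, 37.915992736816406), 6.741258144378662)
0.16 786 [0.5856 0.1711 0.1671] ((584.42626953125, 170.75271606445312), (35.80161666870117, 8.733745574951172), 5.945308208465576)
slide [-0.001   0.0107  0.1045] twist 0.009 from [0.5827 0.1803 0.2497] [-3.128e+00 -3.000e-03  9.900e-02]
```

Call:
arm_command(slide=[[0,0.005,0.01],[0.001,0.0095,0.03],[0.001,0.0095,0.055],[0.001,0.0095,0.08],[0.001,0.0095,0.1],[0.001,0.0095,0.107],[0.001,0.0095,0.107],[0.001,0.0095,0.107]], twist=[0,0,0,0,0,0,0,0])

```text
time: 3.58
eef_pos: [0.5855, 0.1723, 0.1435]
tcp_rot: [-3.128, -0.005, 0.098]
ft_force: [-0.2, -0.7, 0.2]
opening: 1.001
```

```bash
python3 -c "
from h import *
print(env.state()['dq'].round(3),env.state()['ft_force'].round(2))
go((.584,.171,.142),.09)"
```

```text
[-0.002 -0.006 -0.001 -0.002  0.002 -0.001 -0.002] [-0.16 -0.7   0.23]
slide [-0.0017  0.0012  0.0014] twist 0.008 from [0.5855 0.1723 0.1435] [-3.128 -0.005  0.098]
```

Call:
arm_command(slide=[[-0.0015,0.0015,0.001],[-0.0015,0.0015,0.001],[-0.0015,0.0015,0.001],[-0.0015,0.0015,0.001],[-0.0015,0.0015,0.001],[-0.0015,0.0015,0.001],[-0.0015,0.0015,0.001],[-0.0015,0.0015,0.001]], twist=[0,0,0,0,0,0,0,0], grip=0, squeeze=30)

```text
time: 4.58
eef_pos: [0.5842, 0.1716, 0.1428]
tcp_rot: [-3.127, -0.006, 0.099]
ft_force: [-1.3, 2.4, 2.5]
opening: 0.115
```

Call:
arm_command(slide=[[0,0,0],[0,0,0],[0,0,0],[0,0,0],[0,0,0],[0,0,0],[0,0,0],[0,0,0]], twist=[-0.05,-0.15,-0.25,-0.35,-0.45,-0.55,-0.65,-0.7])

```text
time: 5.58
eef_pos: [0.5839, 0.1723, 0.1433]
tcp_rot: [-3.133, -0.014, 0.801]
ft_force: [-1.7, 2.6, 4.4]
opening: 0.098
```

```bash
python3 -c "
from h import *
print(env.state()['dq'].round(3),env.state()['ft_force'].round(2))
go((.584,.171,.142),1.3)"
```

```text
[ 0.063  0.012 -0.107 -0.001  0.086  0.016  0.309] [-1.75  2.59  4.45]
slide [-0.0009  0.001   0.0013] twist -0.499 from [0.5839 0.1723 0.1433] [-3.133 -0.014  0.801]
```

Call:
arm_command(slide=[[0,0.0,0],[0,0,0],[0,0,0],[0,0,0],[0,0,0],[0,0,0],[0,0,0],[0,0,0]], twist=[-0.1,-0.2,-0.3,-0.4,-0.5,-0.55,-0.55,-0.55])

```text
time: 6.58
eef_pos: [0.5836, 0.1724, 0.1434]
tcp_rot: [-3.141, -0.016, 1.35]
ft_force: [-2.1, 3.0, 3.9]
opening: 0.095
```

Call:
arm_command(slide=[[0,0,0],[0,0,0],[0,0,0],[0,0,0],[0,0,0],[0,0,0]], twist=[0,0,0,0,0,0], grip=1)

```text
time: 7.32
eef_pos: [0.5836, 0.1724, 0.1434]
tcp_rot: [-3.141, -0.016, 1.35]
ft_force: [-0.3, -0.4, -0.6]
opening: 1.001
```

Call:
arm_command(slide=[[0,0,-0.01],[0,0,-0.03],[0,0,-0.05],[0,0,-0.07],[0,0,-0.09],[0,0,-0.105],[0,0,-0.11],[0,0,-0.11]], twist=[0,0,0,0,0,0,0,0])

```text
time: 8.32
eef_pos: [0.5831, 0.1706, 0.2533]
tcp_rot: [-3.141, -0.016, 1.35]
ft_force: [0.1, 0.2, -0.5]
opening: 0.999
```

```bash
python3 m.py; python3 - <<'E'
from h import *
w=dict(np.load('last_wrist.npz')); cv2.imwrite('pics/w2.png',w['image'][...,::-1])
P=cloud(w); im=cv2.cvtColor(w['image'],cv2.COLOR_RGB2HSV)
m=(im[...,1]>120)&(abs(P[...,0]-.529)<.03)&(abs(P[...,1]-.171)<.03)&(w['range_z']>0)
for lo,hi in((.05,.08),(.1,.122),(.122,.135)):
    k=m&(P[...,2]>lo)&(P[...,2]<hi); q=P[k]
    if len(q)>10: v,u=np.where(k); print(lo,len(q),q.mean(0).round(4),cv2.minEnclosingCircle(q[:,:2].astype(np.float32)*1000),u.mean(),v.mean())
go((.4667,-.2198,.30),0)
E
```

```text
[0.58287661 0.17040041 0.25281015] [ 0.    0.57 -0.53  1.52  0.29  1.12 -0.8 ]
0.006 5125 [0.555  0.1952 0.0099] ((548.6637573242188, 170.8719482421875), (96.15074157714844, 130.1724395751953), 89.32781982421875)
0.113 3250 [0.5554 0.1744 0.1181] ((553.51220703125, 171.76727294921875), (38.30650329589844, 94.35501098632812), 89.54456329345703)
0.126 2938 [0.5712 0.139  0.1314] ((549.835205078125, 146.44442749023438), (82.2949447631836, 84.00733947753906), 80.55083465576172)
0.16 754 [0.5839 0.172  0.1672] ((583.6416015625, 171.05343627929688), (35.38492965698242, 8.385004043579102), 77.45958709716797)
0.05 296 [0.5233 0.1715 0.0749] ((525.712890625, 173.07376098632812), 18.83420753479004) 259.93581081081084 229.8716216216216
0.1 258 [0.5264 0.1689 0.1184] ((531.7279052734375, 170.7227325439453), 13.852773666381836) 254.95348837209303 246.2093023255814
0.122 1239 [0.5287 0.1709 0.125 ] ((528.89697265625, 170.91677856445312), 18.1025447845459) 255.55851493139627 245.50121065375302
slide [-0.4054 -0.0281 -0.0535] twist 1.35 from [0.5829 0.1704 0.2528] [-3.14  -0.016  1.35 ]
```

View pics/w2.png

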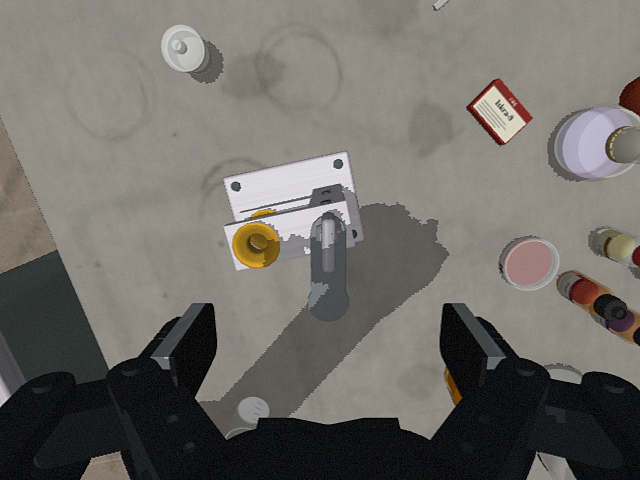

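The cover now lies at about 1.35 rad, well clear. The open bushing is at pixel (255,245), so the upper mouth is at about (0.529, 0.171). Next I'll go above the guide rod.

Call:
arm_command(slide=[[-0.02,-0.001,-0.015],[-0.07,-0.005,-0.035],[-0.13,-0.009,-0.05],[-0.19,-0.013,-0.0535],[-0.25,-0.017,-0.0535],[-0.31,-0.021,-0.0535],[-0.36,-0.025,-0.0535],[-0.395,-0.028,-0.0535]], twist=[0.1,0.27,0.44,0.61,0.78,0.95,1.12,1.28])

```text
time: 9.38
eef_pos: [0.4674, -0.2124, 0.2993]
tcp_rot: [-3.126, -0.001, 0.062]
ft_force: [-0.2, -0.2, -1.3]
opening: 0.996
```

```bash
python3 -c "
from h import *
go((.4667,-.2198,.30),0)"
```

```text
slide [-0.0012  0.0073 -0.0009] twist 0.062 from [ 0.4674 -0.2124  0.2993] [-3.126e+00 -1.000e-03  6.200e-02]
```

Call:
arm_command(slide=[[0,0.005,0],[-0.001,0.0073,0],[-0.001,0.0073,0],[-0.001,0.0073,0]], twist=[0.04,0.06,0.06,0.06])

```text
time: 9.88
eef_pos: [0.4674, -0.2183, 0.2991]
tcp_rot: [-3.125, -0.0, 0.005]
ft_force: [-0.1, -0.5, -0.2]
opening: 0.999
```

```bash
python3 - <<'E'
from h import *
w=snap('wrist'); P=cloud(w); cv2.imwrite('pics/w3.png',w['image'][...,::-1])
m=(w['range_z']>0)&(P[...,2]>.17)&(P[...,2]<.2)&(w['image'].max(-1)<80)
N,L,S,C=cv2.connectedComponentsWithStats(m.astype(np.uint8))
for i in range(1,N):
    if S[i,4]>60: q=P[L==i]; print(C[i].round(),S[i],q.mean(0).round(4),cv2.minEnclosingCircle(q[:,:2].astype(np.float32)*1000))
go((.4667,-.2198,.15),0)
E
```

```text
[296.  14.] [ 275    0   42   34 1156] [ 0.6057 -0.1977  0.1819] ((610.2645874023438, -197.33316040039062), 12.664788246154785)
[330. 231.] [316 215  28  31 655] [ 0.4699 -0.2188  0.1818] ((468.68072509765625, -218.65109252929688), 9.865827560424805)
slide [-0.0007  0.0036  0.1491] twist 0.004 from [ 0.4673 -0.2185  0.2992] [-3.126 -0.     0.004]
```

View pics/w3.png

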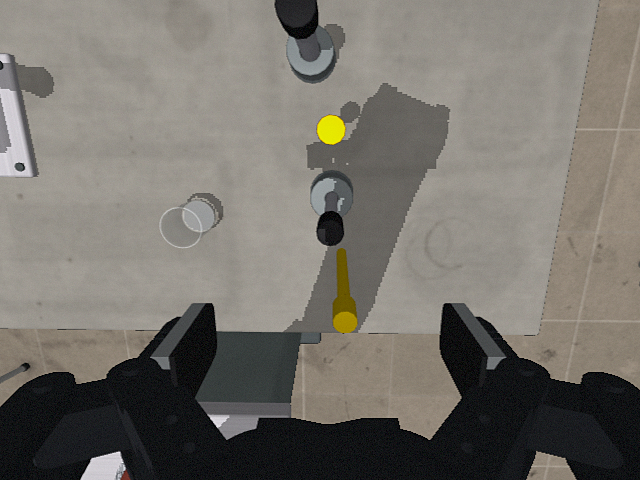

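The wrist view shows the guide head at (330,231), between the yellow rod tops at (331,129) and (344,321). The thick head is at (296,14). I'll descend to the guide head.

Call:
arm_command(slide=[[0.0,0.001,0.015],[0,0.001,0.04],[0.0005,0.002,0.065],[0.0005,0.002,0.09],[0.0005,0.0025,0.115],[0.0005,0.0028,0.135],[0.0005,0.0028,0.149],[0.0005,0.0028,0.149]], twist=[0,0,0,0,0,0,0,0])

```text
time: 10.92
eef_pos: [0.4676, -0.2184, 0.1494]
tcp_rot: [-3.125, 0.001, 0.005]
ft_force: [0.0, 0.0, -0.7]
opening: 1.001
```

```bash
python3 -c "
from h import *
print(env.state()['dq'].round(3),env.state()['ft_force'].round(2))
go((.468,-.219,.15),0)"
```

```text
[ 0.004 -0.024  0.    -0.026 -0.     0.008  0.001] [ 0.02  0.01 -0.67]
slide [ 0.0004  0.0006 -0.0006] twist 0.005 from [ 0.4676 -0.2184  0.1494] [-3.125e+00  1.000e-03  5.000e-03]
```

Call:
arm_command(slide=[[0,0.0005,0],[0,0.0005,0],[0,0.0005,0],[0,0.0005,0],[0,0.0005,0],[0,0.0005,0],[0,0.0005,0]], twist=[0,0,0,0,0,0,0], grip=0, squeeze=60)

```text
time: 11.8
eef_pos: [0.468, -0.2192, 0.1499]
tcp_rot: [-3.125, 0.0, 0.005]
ft_force: [0.6, 0.1, 5.3]
opening: 0.214
```

Call:
arm_command(slide=[[0,0,-0.005],[0,0,-0.02],[0,0.0005,-0.04],[0,0,-0.065],[0,0,-0.095],[0,0,-0.125],[0,0,-0.15],[0,0,-0.165]], twist=[0,0,0,0,0,0,0,0])

```text
time: 12.8
eef_pos: [0.4679, -0.2215, 0.3169]
tcp_rot: [-3.126, -0.001, 0.006]
ft_force: [0.4, 0.9, -1.0]
opening: 0.218
```

Call:
arm_command(slide=[[0,0,0],[0,0,0],[0,0,0]], twist=[0,0,0])

```text
time: 13.18
eef_pos: [0.4673, -0.2212, 0.316]
tcp_rot: [-3.125, 0.001, 0.006]
ft_force: [-0.1, -1.1, -1.6]
opening: 0.213
```

```bash
python3 -c "
from h import *
print(env.state()['dq'].round(3),env.state()['ft_force'].round(2),env.state()['ft_torque'].round(3))
go((.529,.171,.32),0)"
```

```text
[ 0.002  0.003  0.001 -0.001  0.001 -0.002 -0.002] [-0.12 -1.11 -1.64] [ 0.015 -0.029 -0.068]
slide [ 0.0639 -0.3918  0.0026] twist 0.006 from [ 0.4673 -0.2212  0.316 ] [-3.125e+00  1.000e-03  6.000e-03]
```

Call:
arm_command(slide=[[0.003,-0.018,0],[0.01,-0.06,0],[0.019,-0.115,0],[0.028,-0.17,0.0],[0.037,-0.225,0.0],[0.046,-0.28,0.0],[0.053,-0.325,0],[0.058,-0.356,0]], twist=[0,0,0,0,0,0,0,0])

```text
time: 14.18
eef_pos: [0.5221, 0.1397, 0.3217]
tcp_rot: [-3.123, 0.002, 0.011]
ft_force: [-0.2, -1.1, -1.2]
opening: 0.215
```

Call:
arm_command(slide=[[0.002,-0.012,0],[0.004,-0.022,0],[0.005,-0.028,0],[0.005,-0.03,0],[0.005,-0.03,0],[0.005,-0.03,0]], twist=[0,0,0,0,0,0])

```text
time: 14.92
eef_pos: [0.5269, 0.1689, 0.3223]
tcp_rot: [-3.123, 0.002, 0.009]
ft_force: [-0.2, -0.1, -1.2]
opening: 0.218
```

```bash
cat > rodm.py <<'E'
from h import *
print(env.state()['dq'].round(3),env.state()['ft_force'].round(2)); go((.529,.171,.32),0)
ims=[]
S={n:snap(n) for n in('scene','side')}
L={}
for n,s in S.items():
    P=cloud(s); e=env.state()['eef_pos']; z=s['range_z']
    m=(z>0)&(abs(P[...,0]-e[0])<.035)&(abs(P[...,1]-e[1])<.035)&(P[...,2]>e[2]-.16)&(P[...,2]<e[2]-.012)
    v,u=np.where(m); f=cv2.fitLine(np.stack([u,v],1).astype(np.float32),cv2.DIST_HUBER,0,.01,.01).ravel()
    K,V=s['K'],s['view']; c=-V[:3,:3].T@V[:3,3]
    p1=rays(s,f[2:]+0)[1]; p2=rays(s,f[2:]+20*f[:2])[1]; nn=np.cross(p1,p2); nn/=np.linalg.norm(nn); L[n]=(nn,nn@c)
    print(n,len(u),'px foot row',v.max(),u[v==v.max()].mean(),P[m][:,2].min().round(4))
    x,y=int(f[2]),int(f[3]); ims.append(cv2.resize(s['image'][max(0,y-75):y+75,max(0,x-65):x+65,::-1],(390,450),interpolation=2))
A=np.array([L[n][0] for n in L]); b=np.array([L[n][1] for n in L])
for zz in (.16,.2,.25,.3): print(zz,np.linalg.solve(A[:,:2],b-A[:,2]*zz).round(4))
import sys; cv2.imwrite('pics/%s.png'%sys.argv[1],np.hstack(ims))
E
python3 rodm.py r1
```

```text
[-0.001  0.002 -0.003 -0.003 -0.001 -0.001  0.001] [-0.18 -0.13 -1.19]
slide [ 0.0021 -0.0021  0.0023] twist 0.009 from [0.5269 0.1689 0.3223] [-3.123e+00  2.000e-03  9.000e-03]
scene 417 px foot row 266 281.5 0.1823
side 303 px foot row 176 287.5 0.1788
0.16 [0.5244 0.1724]
0.2 [0.5249 0.1716]
0.25 [0.5254 0.1705]
0.3 [0.5259 0.1695]
```

View pics/r1.png

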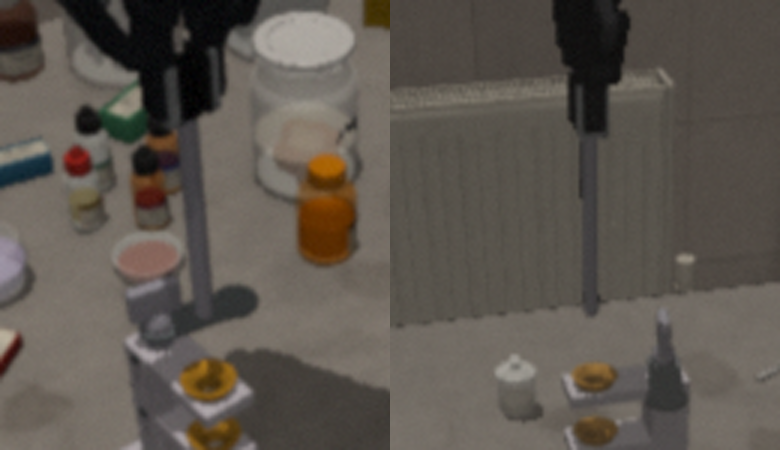

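The rod is held, nearly upright (about 0.02 rad tilt). I'll measure the bushing in the same two cameras to get the relative offset.

```bash
python3 - <<'E'
from h import *
U=[]
for n,box in(('scene',(262,265,320,330)),('side',(275,175,320,235))):
    s=dict(np.load('last_%s.npz'%n)); h=cv2.cvtColor(s['image'],cv2.COLOR_RGB2HSV)
    m=np.zeros((480,640),np.uint8); x0,y0,x1,y1=box; m[y0:y1,x0:x1]=((h[...,1]>110)&(h[...,2]>40)&(h[...,0]>8)&(h[...,0]<30))[y0:y1,x0:x1]
    cs=[c for c in cv2.findContours(m,0,2)[0] if cv2.contourArea(c)>15]
    cs.sort(key=lambda c:c[:,0,1].min())
    for c in cs[:3]:
        e=cv2.fitEllipse(cv2.convexHull(c)); 
        o,d=rays(s,e[0]); print(n,np.round(e[0],1),np.round(e[1],1),'at z.126',(o+d*(.126-o[2])/d[2]).round(4),'z.076',(o+d*(.076-o[2])/d[2]).round(4))
    U.append((s,cv2.fitEllipse(cv2.convexHull(cs[0]))[0]))
print(tri(*U))
E
```

```text
scene [283.2 286.9] [13.9 18.6] at z.126 [0.5277 0.1719 0.126 ] z.076 [0.5713 0.1445 0.076 ]
scene [285.  305.4] [13.1 17.6] at z.126 [0.4873 0.1978 0.126 ] z.076 [0.5274 0.1727 0.076 ]
side [288.7 196.9] [ 9.  13.6] at z.126 [0.5262 0.1671 0.126 ] z.076 [0.544  0.2482 0.076 ]
side [289.1 215. ] [ 8.6 12.7] at z.126 [0.5098 0.093  0.126 ] z.076 [0.5262 0.1674 0.076 ]
(array([0.5279, 0.1711, 0.1243]), array([0.001, 0.001]))
```

```bash
python3 -c "
from h import *
go((.5305,.168,.29));go((.5305,.168,.244))"
```

```text
slide [0.0037 0.0018 0.0323] twist 0 from [0.5269 0.1692 0.3223] [-3.123e+00  2.000e-03  1.000e-02]
slide [0.0037 0.0026 0.0783] twist 0 from [0.5269 0.1692 0.3223] [-3.123e+00  2.000e-03  1.000e-02]
```

Call:
arm_command(slide=[[0.002,0.001,0.008],[0.0037,0.0018,0.02],[0.0037,0.0018,0.032],[0.0037,0.0019,0.044],[0.0037,0.0022,0.054],[0.0037,0.0024,0.063],[0.0037,0.0026,0.071],[0.0037,0.0026,0.077]], twist=[0,0,0,0,0,0,0,0])

```text
time: 16.02
eef_pos: [0.5302, 0.1685, 0.2449]
tcp_rot: [-3.123, 0.002, 0.01]
ft_force: [-0.4, 1.5, -0.5]
opening: 0.217
```

```bash
python3 -c "
from h import *
print(env.state()['ft_force'].round(2),env.state()['ft_torque'].round(3))
go((.5305,.168,.214))"
```

```text
[-0.42  1.52 -0.53] [ 0.254  0.297 -0.047]
slide [0.0004 0.0011 0.0309] twist 0 from [0.5302 0.1685 0.2449] [-3.123e+00  2.000e-03  1.000e-02]
```

Call:
arm_command(slide=[[0,-0.0003,0.004],[0,-0.0005,0.01],[0,-0.0003,0.016],[0,-0.0002,0.022],[0,0,0.027],[0,0,0.031],[0,0,0.031]], twist=[0,0,0,0,0,0,0])

```text
time: 16.9
eef_pos: [0.5298, 0.1691, 0.2134]
tcp_rot: [-3.123, 0.003, 0.01]
ft_force: [-0.8, 1.6, -1.1]
opening: 0.212
```

```bash
python3 -c "
from h import *
print(env.state()['ft_force'].round(2),env.state()['ft_torque'].round(3))
go((.5305,.169,.180))"; python3 rodm.py r2
```

```text
[-0.81  1.62 -1.09] [0.324 0.262 0.034]
slide [0.0008 0.0007 0.0334] twist 0 from [0.5298 0.1691 0.2134] [-3.123e+00  3.000e-03  1.000e-02]
[ 0.001 -0.005  0.001 -0.005  0.     0.007  0.002] [-0.81  1.62 -1.09]
slide [-0.0012 -0.0039 -0.1066] twist 0.01 from [0.5298 0.1691 0.2134] [-3.123e+00  3.000e-03  1.000e-02]
scene 1092 px foot row 321 285.0 0.0583
side 813 px foot row 225 284.0 0.056
0.16 [0.5295 0.1723]
0.2 [0.5282 0.1726]
0.25 [0.5266 0.1729]
0.3 [0.525  0.1733]
```

Call:
arm_command(slide=[[0,0,0.004],[0,0,0.009],[0,0,0.014],[0,0,0.019],[0,0,0.024],[0,0,0.029],[0,0,0.033],[0,0,0.034]], twist=[0,0,0,0,0,0,0,0])

```text
time: 18.0
eef_pos: [0.5297, 0.1697, 0.1793]
tcp_rot: [-3.123, 0.004, 0.01]
ft_force: [-0.5, 1.9, -0.3]
opening: 0.212
```

Call:
arm_command(slide=[[0,0,0],[0,0,0],[0,0,0]], twist=[0,0,0])

```text
time: 18.38
eef_pos: [0.5296, 0.1696, 0.1793]
tcp_rot: [-3.123, 0.004, 0.01]
ft_force: [-1.4, 2.2, -1.7]
opening: 0.217
```

```bash
python3 - <<'E'
from h import *
st=env.state(); print(st['time'],st['eef_pos'].round(4),st['dq'].round(3),st['ft_force'].round(2),st['ft_torque'].round(3),st['opening'])
a=snap('scene');b=snap('side')
cv2.imwrite('pics/end.png',np.hstack([cv2.resize(a['image'][220:355,225:342,::-1],(390,450),interpolation=2),cv2.resize(b['image'][130:265,235:352,::-1],(390,450),interpolation=2)]))
E
```

```text
18.375 [0.5296 0.1696 0.1793] [-0.    -0.     0.001  0.    -0.001  0.001  0.001] [-1.39  2.19 -1.68] [0.272 0.302 0.022] 0.21732709241964293
```

View pics/end.png

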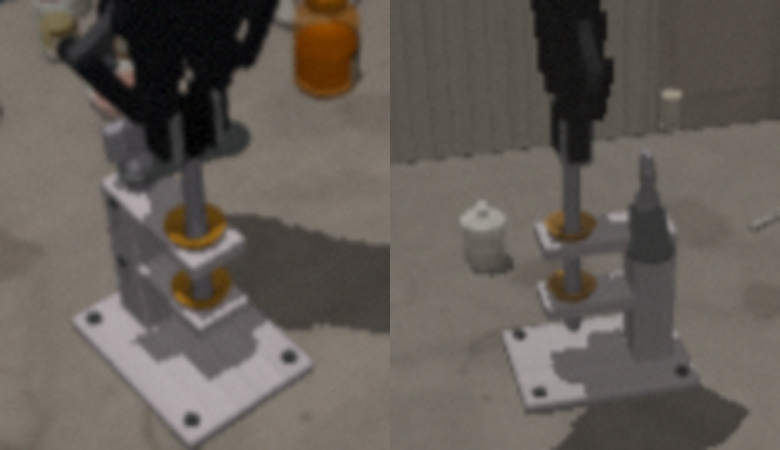

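The rod runs through both bushings. Its foot shows below the lower one at about (573,325) in the side half, clear of the plate. The arm is still, the forces are small and the cover is clear, so I'll hand in.

```bash
python3 -c "
from rig import env
print(env.hand_in()); s=env.state(); print(s['time'],s['eef_pos'],s['opening'])"
```

```text
the job is handed in; nothing more can be done
None
the job is handed in; nothing more can be done
```

The job is handed in with the guide rod through both bushings and still gripped. The hand-in gave no verdict.

- **Dust cover:** I turned the wing nut until the cover stood at about 1.35 rad (wrist camera), past the 0.9 rad that counts as clear. It still looked clear in the last side view.
- **Guide rod:** I picked the thinner black-headed rod; its head measured about 19 mm, against about 25 mm for the thick one. It went through the upper and then the lower bushing with side forces of about 2 N.
- **Last checks (18.4 s):**
  - The arm was still, the grip opening was steady on the head, and the force at the wrist was under 3 N.
  - The pictures show the rod through both bushings, with its foot below the lower one. From the tool height, the foot is about 35 mm above the worktop.
  - The tool was tilted about 0.02 rad, inside the 0.09 rad limit.
- **Not checked:** I did not re-measure the thick rod, beaker and bottles at the end. No contact with any of them was seen. The foot height comes from where I gripped the rod, not from a separate measurement.
- **Disagreements:** The cameras differed by 2–4 mm on where the bushings are, which the funnel took up. A line fit to the rod during insertion was thrown off by the stand being in view, so I did not use it.

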